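# Load the tofu press

### The arm

A 6-joint arm with a two-finger parallel gripper is mounted at the origin on a cart in front of the work surface, level with it; the furniture and walls round the work are solid. World frame = base frame: x ahead of the robot, y to its left, z up, the work surface at z = 0. Lengths are in m, angles in rad, forces in N, time in s.
With the tool pointing down it reaches from about 0.25 to 0.725 m from the base axis. Payload 4 kg.
Tool frame: the origin (TCP) lies at the very end of the fingers, on their centre line; the grasp point (between the pads) lies 19 mm behind it; z points along the fingers, y is the line along which they close (so a half turn about z gives the same grasp; the last joint's range is limited). The gripper opens to 85 mm and grips with 20 to 120 N. Pads are 22 mm wide; open, the fingers measure 114 mm over their backs; the gripper's body (76 mm by 85 mm) begins 54 mm behind the grasp point. The pads swing forward as they close: fully open they stand 13 mm farther back than shut.
Start: joints at [-1.197, 0.241, 0.005, 1.335, 0, 1.571], TCP at [0.183, -0.465, 0.231] pointing down, gripper open.
Joint ranges: [-2.72, 2.72], [-1.05, 1.87], [-1.09, 1.28], [-1.99, 2.15], [-1.42, 1.44], [-3.14, 3.14]. Speed limits (rad/s): [2.79, 2.79, 3.14, 3.14, 3.14, 3.14].

### API

Orientations are given as a unit quaternion [x, y, z, w].
In Python, from workcell import bot, vision, workorder gives the robot as it stands.
- The arm moves only by the shell command python3 -m creep 'ROWS' [OPENING]. ROWS is JSON, a list of rows, each a list of 2 entries, a list of its own where there are three numbers: the shift along the tool's x, y, z in mm, then the turn, a rotation vector about the tool's x, y, z in rad. In form: [[[dx, dy, dz], [wx, wy, wz]], ...]. A call has 1 to 12 rows; each row shifts and turns the commanded pose from where the row before left it, along the tool's axes as they then stand; what a row does not reach is not made up. A row lasts 1/8 s, in which the tool goes at most 62.5 mm and 10.7 degrees, less where a joint would pass 70% of its speed; a pose out of reach is approached as far as the arm can. A call is refused whole if a number of a shift passes 62.5 or a number of a turn 0.188, either way. A call with a gripper value outside its range is refused whole. OPENING is the finger opening in mm, from 0 to 85.4, set as the call begins (- or left out, the last holds). The fingers move at their own pace and stop on an object; the grip force is fixed at half the most. Time passes only in rows, so rows that do not move let the fingers close. It gives the time, the measured TCP pose, the force, the opening and the grip force at its end, in the units of the state.
- bot.get_obs(): the state, without advancing time (a new reading comes with each control period).
- vision.camera(name): name is "scene" or "side" or "wrist"; returns a dict with "image" (384x512x3 uint8, blue, green, red), "z_map" (384x512 float32, m along the optical axis (not along the pixel's ray), 0 where there is no reading), "K" (3x3 intrinsics, pixels), "k1" (the pictures are not rectified: a ray, as slopes to the right and down, at radius r is drawn at 1 + k1 r^2 times it, then the intrinsics apply), "rvec" (rotation vector, rad) and "tvec" (3), from world to camera coordinates, as OpenCV has them; the wrist camera has in their place "tool_from_camera" (4x4, takes a point from camera to tool coordinates, whose origin is the TCP and whose axes are the flange's). Camera axes: x right, y down, z forward; pixel columns grow to the right and rows downward; lengths in m; the calibration is good to about 2 mm. A picture is of the moment at which its call begins: read the wrist's pose just before it.
- workorder.job_done(): hands the job in; it is judged then, once.
Trained networks look in a picture, given as the dict that the camera call returned (one of the last four; its "shot" number tells which), for a name from the list of things; names that differ only in an ending like _2 or _b are one class to them, and where a whole thing is asked for, a point or a joint stands for the part that bears it (a point fixed in the world has none). Each returns a list of dicts, best first, with "score" (0 to 1); they miss things now and then, are a little off and sometimes report something else, mostly with a low value. They report only what shows in the picture. A call takes as long as a camera call.
- vision.spot_in(picture, query): "position" ([column, row] in pixels, amid what is visible of it).
- vision.place_of(picture, query): "position" ([column, row] in pixels: a listed point, or the origin of a listed thing).
The state is a dict: "clock": time; "joint_pos": joint angles; "joint_vel": joint speeds; "tau": joint torques, N m; "eef_pos": TCP position; "tool_rot": TCP orientation; "ft_force": force on the tool from outside, world axes, zero at the start; "ft_torque": the same for the moment, N m; "grip_width": finger opening in m; "grasp_force": force on a finger pad.
Only numpy, scipy, OpenCV 4.12 (cv2) and the standard library are available. Lean on these libraries where they do the work, as an engineer would, in place of code of your own. Each camera call takes 0.05 s, during which the arm holds its last target. There are 200 camera calls.

### The job

Load the tofu press: swing its weighted lever right back until it stays open, lift the pressing plate off the bed and set it aside, then stack every tray of tofu that is there on the bed, in any order, each notch down over the key below so that all sit fully home. Put the pressing plate on top of the pile in the same way, and bring the lever down so that its roller rests on the plate and holds the pile down. Leave the other things on the worktop where they are.

Things in the scene. Friction and masses are not known exactly. Their poses are not given: they have to be found in the camera images.
- press: steel tofu press fixed to the worktop: drip pan 218 x 100 mm, 14 mm high, a bed for trays, two posts 142 mm high for the lever. Origin on the worktop under the bed's centre; z up; +x from the posts to the bed's key end. Seated on the bed, a tray or the plate has x and y near 0, z = 25 mm, axes parallel to these; each further one on the pile stands 28 mm higher (53, 81, 109, 137 mm)
- bed_key (a point): middle of the bed's key, 56.5 mm along +x from the bed's centre. The bed is like a tray's top: outline 116 x 60 mm, rim 30 mm above the worktop, a round-topped key tab 14 mm wide rising 8 mm above the rim at the +x end
- lever (a joint): angle (rad) of the press's weighted lever: 0 level, positive raised. Stops at -0.52 and 1.80. Let go below about 1.3 it sinks slowly (damped hinge, about 3 rad/s) until it rests on something; from 1.5 up it falls back and stays open at 1.80. It rests on the pile at about 0.0 for two trays, 0.24 for three, 0.49 for four
- lever_hinge (a point): middle of the lever's hinge axis (parallel to the press's y axis): 120 mm behind the bed's centre (press x = -120 mm), 130 mm above the worktop
- lever_grip (a point): middle of the lever's round wooden handle bar, 16 mm thick, 66 mm long, parallel to the hinge, free between two side bars, so it can be pinched from above at any angle. From the hinge: 185 mm along the lever (hinge to roller), 45 mm above that line. Axes: the lever's (x hinge to roller, z up when level). Lifting takes about 4 N
- roller: white pressing roller of the lever, 20 mm thick, 66 mm long, 120 mm from the hinge, between the side bars; origin at its centre. It bears on top of the plate's wooden block
- plate: pressing plate: steel, 116 x 60 mm, with a wooden grip block on top (64 mm along x, 26 mm along y, 28 mm high), 39 mm high in all, 0.25 kg. Origin: centre of its foot's underside; z up; +x towards its notched end. Foot and notch as on a tray. At the start it lies seated on the bed, key in notch, the lever resting on it
- clear_patch (a point): on the worktop, middle of a bare patch about 140 mm across where the plate can be set aside. Overhead, a wall unit hangs with its underside 0.54 m above the worktop, from x = 0.58 m back, over all of the worktop right of y = 0.25 m: wrists and forearms lifted high near the back meet it
- tray_1: steel pressing tray holding a pale tofu block, 116 x 60 mm, 33 mm high from foot to rim, walls 3 mm, 0.18 to 0.29 kg. Origin: centre of the foot's underside; z up; +x towards the key end. Grip it across its 60 mm width. Its foot (107 x 51 mm, 5 mm deep, lower edges rounded) drops inside the rim below (1.5 mm play each side). Up to four trays, all alike; absent in some starts
- tray_2: as tray_1 (same sizes, origin, axes). The key is a round-topped tab 14 mm wide in the +x end wall, rising 8 mm above the rim (top at 41 mm). Below it the same wall has a notch 18 mm wide, 10 mm high, that takes the key below; the other end is plain and will not go over a key. Absent in some starts
- tray_3: as tray_1 (same sizes, origin, axes); absent in some starts
- tray_4: as tray_1 (same sizes, origin, axes); absent in some starts
- mug: bystander: cream mug, 83 mm across, 94 mm high
- soup_tin: bystander: tin, 75 mm across, 110 mm high
- pepper_jar: bystander: spice jar, 41 mm across, 105 mm high
- onion: bystander: red onion, 82 mm
- fork: bystander: fork, 193 mm long
- teaspoon: bystander: teaspoon, 130 mm long
- lemon: bystander: lemon, 78 mm long

How it is judged:
On the way, in this order (a step that is already met when the one before it is completed fails the run):
1. the lever is swung back and stays open (value of joint lever above 1.6 rad), for 0.2 s.
2. the plate is off the bed (horizontal distance between plate and press above 0.09 m), for 0.2 s.
3. every tray is seated in one keyed pile on the bed (x of tray_1 in the frame of press between -0.01 and 0.01 m and y of tray_1 in the frame of press between -0.01 and 0.01 m and angle between each of tray_1, tray_2, tray_3, tray_4's own z axis and vertical below 0.025 rad and x of bed_key in the frame of tray_1 above 0.04 m and y of bed_key in the frame of tray_1 between -0.012 and 0.012 m and (z of tray_1 in the frame of press between 0.0225 and 0.0275 m or z of tray_1 in the frame of press between 0.0505 and 0.0555 m or z of tray_1 in the frame of press between 0.0785 and 0.0835 m or z of tray_1 in the frame of press between 0.1065 and 0.1115 m) and x of tray_2 in the frame of press between -0.01 and 0.01 m and y of tray_2 in the frame of press between -0.01 and 0.01 m and x of bed_key in the frame of tray_2 above 0.04 m and y of bed_key in the frame of tray_2 between -0.012 and 0.012 m and (z of tray_2 in the frame of press between 0.0225 and 0.0275 m or z of tray_2 in the frame of press between 0.0505 and 0.0555 m or z of tray_2 in the frame of press between 0.0785 and 0.0835 m or z of tray_2 in the frame of press between 0.1065 and 0.1115 m) and x of tray_3 in the frame of press between -0.01 and 0.01 m and y of tray_3 in the frame of press between -0.01 and 0.01 m and x of bed_key in the frame of tray_3 above 0.04 m and y of bed_key in the frame of tray_3 between -0.012 and 0.012 m and (z of tray_3 in the frame of press between 0.0225 and 0.0275 m or z of tray_3 in the frame of press between 0.0505 and 0.0555 m or z of tray_3 in the frame of press between 0.0785 and 0.0835 m or z of tray_3 in the frame of press between 0.1065 and 0.1115 m) and x of tray_4 in the frame of press between -0.01 and 0.01 m and y of tray_4 in the frame of press between -0.01 and 0.01 m and x of bed_key in the frame of tray_4 above 0.04 m and y of bed_key in the frame of tray_4 between -0.012 and 0.012 m and (z of tray_4 in the frame of press between 0.0225 and 0.0275 m or z of tray_4 in the frame of press between 0.0505 and 0.0555 m or z of tray_4 in the frame of press between 0.0785 and 0.0835 m or z of tray_4 in the frame of press between 0.1065 and 0.1115 m)), for 0.3 s.
4. the plate is seated on top of the pile (all of step 3 and x of plate in the frame of press between -0.01 and 0.01 m and y of plate in the frame of press between -0.01 and 0.01 m and angle between plate's own z axis and vertical below 0.025 rad and x of bed_key in the frame of plate above 0.04 m and y of bed_key in the frame of plate between -0.012 and 0.012 m and (z of plate in the frame of press between 0.0785 and 0.0835 m or z of plate in the frame of press between 0.1065 and 0.1115 m or z of plate in the frame of press between 0.1345 and 0.1395 m)), for 0.2 s.
At the end, for the whole second after the job is handed in: All trays present, and the plate above them, form one pile on the bed: each within 10 mm of its centre lines, tilt under 0.025 rad, within 2.5 mm of seated height, key ends at the bed's key end; all at rest, the lever at rest with its roller bearing on the plate (over 1.5 N) (all of step 4 and linear speed of each of tray_1, tray_2, tray_3, tray_4, plate below 0.02 m/s and contact force between roller and plate above 1.5 N and velocity of joint lever between -0.05 and 0.05 rad/s); the robot touches nothing.
It fails at once if one of the other things on the worktop is pushed more than 30 mm away (distance of any of mug, soup_tin, pepper_jar, onion, fork, teaspoon, lemon from where it was at the start of the episode above 0.03 m).
Of tray_1, tray_2, tray_3, tray_4 only 2 to 4 are there at a start; the rules pass over those that are not, and their reading is None.
At some moment in a run one of tray_1, tray_2, tray_3, tray_4 may be knocked a few centimetres aside while the robot is not near it.
Once in a run the grip may slacken for a moment while it holds something.
It also fails if it takes over 210 s, if anything falls off the work surface, if the arm or the gripper's body presses on something with over 40 N, if the wrist force passes 120 N, or if a joint passes its speed limit or range.

## Working session

There is one attempt and no reset: what is moved stays moved. The work goes in short steps, Python scripts to look and compute and a shell command to move; the robot and the scene stay as the last step left them, time stands still between calls to the robot, and variables do not carry over. Pictures are saved under pics/ and viewed, at most 14 in all, crops included, and the job is handed in when it is done.

```bash
mkdir -p pics; ls
cat > h.py <<'E'
import numpy as np, cv2
from scipy.spatial.transform import Rotation as R
from workcell import bot, vision, workorder
def tool():
    o=bot.get_obs(); T=np.eye(4); T[:3,:3]=R.from_quat(o["tool_rot"]).as_matrix(); T[:3,3]=o["eef_pos"]; return T,o
def shot(name):
    T,o=tool(); p=vision.camera(name)
    if name=="wrist": W=T@np.array(p["tool_from_camera"])
    else:
        C=np.eye(4); C[:3,:3]=cv2.Rodrigues(np.array(p["rvec"],float))[0]; C[:3,3]=np.ravel(p["tvec"]); W=np.linalg.inv(C)
    p["W"]=W; return p
def und(p,uv):
    K=np.array(p["K"]); d=(np.array(uv,float)-K[:2,2])/[K[0,0],K[1,1]]
    s=d.copy()
    for _ in range(20): s=d/(1+p["k1"]*(s**2).sum(-1,keepdims=True))
    return s
def at_z(p,uv,z):
    s=und(p,uv); r=p["W"][:3,:3]@np.array([s[0],s[1],1]); c=p["W"][:3,3]; return c+r*(z-c[2])/r[2]
def depth(p,uv):
    u,v=np.round(uv).astype(int); w=p["z_map"][max(v-1,0):v+2,max(u-1,0):u+2]; w=w[w>0]
    if not len(w): return None
    s=und(p,uv); d=np.median(w); return (p["W"]@np.array([s[0]*d,s[1]*d,d,1]))[:3]
def cloud(p):
    v,u=np.mgrid[0:384,0:512]; s=und(p,np.stack([u,v],-1)); d=p["z_map"][...,None]
    P=np.concatenate([s*d,d],-1)@p["W"][:3,:3].T+p["W"][:3,3]; P[p["z_map"]<=0]=np.nan; return P
E
python3 - <<'E'
from h import *
np.set_printoptions(precision=3,suppress=True)
for n in("scene","side"):
    p=shot(n); cv2.imwrite(f"pics/{n}0.png",p["image"])
    for q in("bed_key","lever_hinge","lever_grip","clear_patch","plate","tray_1","roller"):
        for r in vision.place_of(p,q)[:5]: print(n,q,round(r["score"],2),np.round(r["position"]),depth(p,r["position"]))
print(tool()[1])
E
```

```text
pics
scene bed_key 0.7 [232. 202.] [0.446 0.093 0.012]
scene lever_hinge 0.85 [204. 168.] [0.601 0.418 0.   ]
scene lever_hinge 0.17 [166. 186.] [0.059 0.04  0.353]
scene lever_grip 0.88 [231. 190.] [0.438 0.086 0.089]
scene lever_grip 0.71 [202. 170.] [ 0.161 -0.044  0.396]
scene clear_patch 0.39 [287. 246.] [ 0.334 -0.286  0.03 ]
scene plate 0.54 [230. 193.] [0.428 0.079 0.082]
scene plate 0.5 [222. 197.] [0.426 0.132 0.035]
scene tray_1 0.89 [284. 221.] [ 0.459 -0.191  0.027]
scene tray_1 0.77 [285. 243.] [ 0.344 -0.268  0.027]
scene tray_1 0.71 [252. 210.] [ 0.438 -0.029  0.024]
scene roller 0.43 [219. 187.] [0.438 0.158 0.078]
side bed_key 0.94 [233. 187.] [0.449 0.092 0.024]
side lever_hinge 0.75 [223. 140.] [ 0.482  0.454 -0.002]
side lever_grip 0.91 [235. 176.] [0.454 0.078 0.088]
side clear_patch 0.62 [269. 303.] [ 0.438 -0.425 -0.002]
side plate 0.74 [230. 178.] [0.436 0.079 0.081]
side plate 0.37 [221. 311.] [ 0.29  -0.44   0.046]
side tray_1 0.89 [233. 262.] [ 0.364 -0.266  0.024]
side tray_1 0.76 [240. 206.] [ 0.448 -0.023  0.026]
side tray_1 0.55 [258. 236.] [ 0.473 -0.182  0.027]
side roller 0.58 [229. 167.] [0.447 0.155 0.075]
{'clock': 0.8, 'joint_pos': array([-1.197,  0.241,  0.005,  1.335,  0.   ,  1.571]), 'joint_vel': array([-0.001,  0.001, -0.001,  0.001,  0.002,  0.001]), 'tau': array([  0.001, -37.216,  25.268,   0.001,   0.   ,  -0.   ]), 'eef_pos': array([ 0.183, -0.465,  0.231]), 'tool_rot': array([0.983, 0.186, 0.   , 0.   ]), 'ft_force': array([-0.591,  0.178,  1.28 ]), 'ft_torque': array([-0.023, -0.033, -0.028]), 'grasp_force': 0.0, 'grip_width': 0.0851905094776501}
```

Run:
```python
import cv2,numpy as np
a=cv2.imread("pics/scene0.png")[120:320,130:400];b=cv2.imread("pics/side0.png")[100:380,110:400]
cv2.imwrite("pics/a.png",cv2.resize(a,None,fx=2.9,fy=2.9)); cv2.imwrite("pics/b.png",cv2.resize(b,None,fx=2.1,fy=2.1))
```

```text
(no output)
```

View pics/a.png

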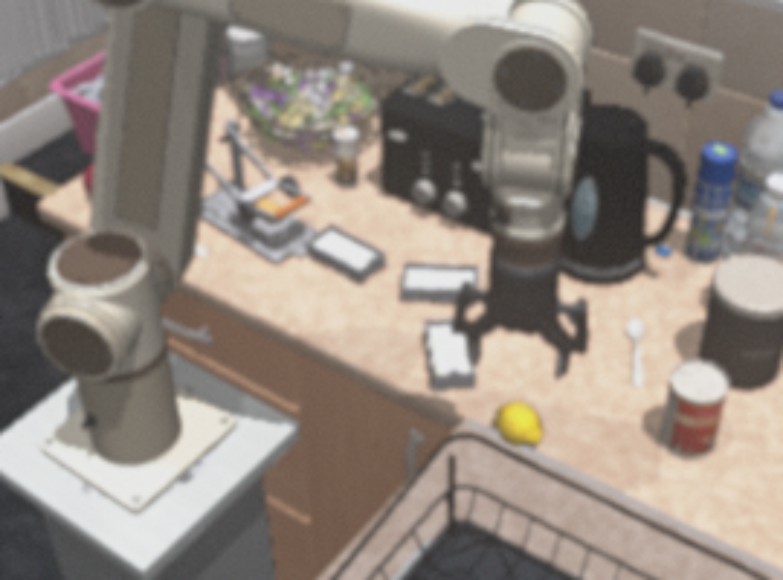

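View pics/b.png

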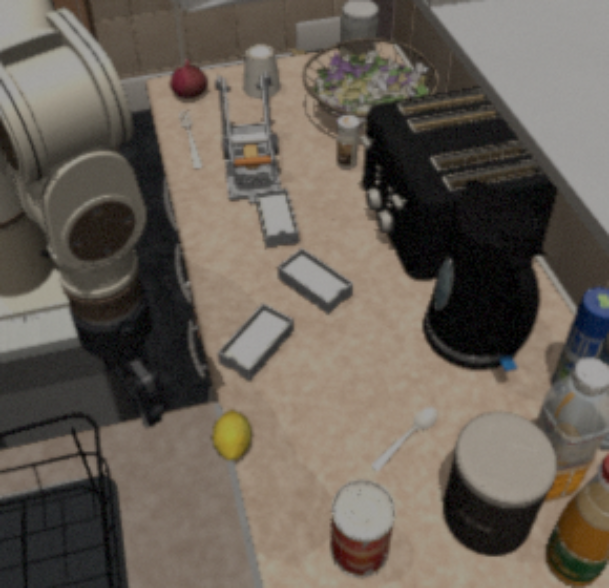

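The pictures show three trays (side crop at (277,217), (315,280), (257,340)), with the press at top centre and its lever down. I'll square the tool up and look at the press with the wrist camera.

```bash
python3 -m creep '[[[0,0,-60],[0,0,0.187]],[[0,0,-60],[0,0,0.187]],[[26,-46,0],[0,0,0]],[[26,-46,0],[0,0,0]],[[26,-46,0],[0,0,0]],[[26,-46,0],[0,0,0]],[[26,-46,0],[0,0,0]],[[26,-46,0],[0,0,0]],[[26,-46,0],[0,0,0]],[[26,-46,0],[0,0,0]],[[26,-46,0],[0,0,0]],[[26,-46,0],[0,0,0]]]'
python3 - <<'E'
from h import *
np.set_printoptions(precision=3,suppress=True)
p=shot("wrist"); print(tool()[0]); print(p["tool_from_camera"],p["k1"],p["K"][0,0]); cv2.imwrite("pics/w1.png",p["image"])
for q in("bed_key","lever_hinge","lever_grip","plate","tray_1","roller"):
    for r in vision.place_of(p,q)[:4]: print(q,round(r["score"],2),np.round(r["position"]),depth(p,r["position"]))
E
```

```text
clock: 2.3
eef_pos: [0.4433, -0.0039, 0.3515]
tool_rot: [1.0, 0.0, 0.0, 0.0]
ft_force: [0.0, -1.5, 0.1]
grip_width: 0.0854
grasp_force: 0.0
[[ 1.     0.006  0.002  0.446]
 [ 0.006 -1.     0.004  0.001]
 [ 0.002 -0.004 -1.     0.351]
 [ 0.     0.     0.     1.   ]]
[[ 0.    -0.944 -0.33   0.085]
 [ 1.     0.    -0.001  0.001]
 [ 0.001 -0.33   0.944 -0.143]
 [ 0.     0.     0.     1.   ]] -0.08947664176533646 345.1903863150364
bed_key 0.57 [183. 154.] [0.443 0.084 0.09 ]
lever_hinge 0.67 [506. 232.] [ 0.31  -0.392  0.032]
lever_hinge 0.5 [152. 143.] [0.451 0.129 0.063]
lever_grip 0.8 [182. 157.] [0.438 0.086 0.091]
lever_grip 0.75 [123. 151.] [0.445 0.16  0.083]
plate 0.87 [146. 147.] [0.447 0.136 0.065]
plate 0.17 [122. 152.] [0.444 0.161 0.083]
tray_1 0.89 [255. 128.] [ 0.464 -0.001  0.026]
tray_1 0.87 [421. 197.] [ 0.365 -0.246  0.025]
tray_1 0.6 [368. 115.] [ 0.482 -0.154  0.025]
roller 0.61 [123. 152.] [0.444 0.16  0.083]
```

View pics/w1.png

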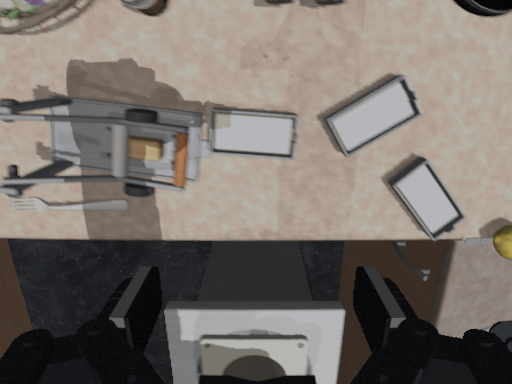

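The wrist view shows the press at left: handle bar (182,157), roller (121,150), pan from (52,97) to (202,190). The trays are at (252,132), (372,113) and (425,198). I'll fit rectangles in the depth data next.

```bash
cat >> h.py <<'E'
def pca_rect(xy):
    (c,s,a)=cv2.minAreaRect((xy*1000).astype(np.float32)); s=list(s)
    if s[0]<s[1]: s=s[::-1]; a+=90
    return np.array(c)/1000,np.array(s),a%180
def trays(p):
    """[(cx,cy,yaw of key end, size mm)] of trays lying on the worktop"""
    P=cloud(p); z=P[...,2]; m=((z>.015)&(z<.05)).astype(np.uint8)
    m=cv2.morphologyEx(m,cv2.MORPH_OPEN,np.ones((3,3),np.uint8))
    n,l,st,_=cv2.connectedComponentsWithStats(m); out=[]
    for i in range(1,n):
        if st[i,4]<800: continue
        Q=P[l==i]; c,s,a=pca_rect(Q[:,:2])
        if s[0]<95 or s[0]>140 or s[1]<45 or s[1]>80: continue
        d=np.array([np.cos(np.radians(a)),np.sin(np.radians(a))]); H=(Q[:,:2]-c)@d
        ht=Q[:,2]; e=[np.percentile(ht[H*sg>.048],97) if (H*sg>.048).any() else 0 for sg in(1,-1)]
        k=[((ht>.037)&(H*sg>.045)).sum() for sg in(1,-1)]
        out.append((c,s,a,k,np.round(e,4)))
    return out
E
python3 - <<'E'
from h import *
np.set_printoptions(precision=4,suppress=True)
p=shot("wrist"); T,_=tool(); print(T[:3,3])
for t in trays(p): print(t)
P=cloud(p); z=P[...,2]; reg=(P[...,1]>0.055)&(P[...,1]<.33)&(P[...,0]>.36)&(P[...,0]<.54)
print("table z",np.nanmedian(z[(P[...,0]>.5)&(P[...,1]<0)&(P[...,0]<.55)]))
m=reg&(z>.007)&(z<.02); 
mm=cv2.morphologyEx(m.astype(np.uint8),cv2.MORPH_OPEN,np.ones((3,3),np.uint8))>0
print("pan",pca_rect(P[mm][:,:2]))
hsv=cv2.cvtColor(p["image"],cv2.COLOR_BGR2HSV); o=reg&(hsv[...,1]>120)&(hsv[...,0]<25)&(z>.07)&(P[...,1]<.105)
print("bar",pca_rect(P[o][:,:2]),np.nanmedian(P[o],0),np.nanpercentile(P[o][:,2],95))
o=reg&(z>.07)&(z<.1)&(P[...,1]>.14)&(P[...,1]<.18);o[:136]=0;o[:,:108]=0;o[:,135:]=0;o[168:]=0; print("roller",np.nanmedian(P[o],0),np.nanpercentile(P[o][:,2],95),o.sum())
cv2.imwrite("pics/c1.png",cv2.resize(p["image"][70:260,30:490],None,fx=1.7,fy=3,interpolation=cv2.INTER_CUBIC))
E
```

```text
[ 0.4422 -0.0066  0.3515]
(array([ 0.4798, -0.1634]), array([116.9341,  61.3304]), 121.40156173706055, [np.int64(0), np.int64(29)], array([0.0342, 0.0395]))
(array([ 0.4548, -0.0014]), array([114.5253,  60.002 ]), 85.62690734863281, [np.int64(0), np.int64(22)], array([0.0337, 0.04  ]))
(array([ 0.3596, -0.2596]), array([118.3411,  61.3015]), 40.4314079284668, [np.int64(0), np.int64(22)], array([0.0336, 0.039 ]))
table z -7.018527588761869e-05
pan (array([0.4457, 0.1756]), array([234.6527, 100.6795]), 82.59619140625)
bar (array([0.4334, 0.0859]), array([65.0718, 14.    ]), 171.72390747070312) [0.4352 0.0851 0.09  ] 0.0917717949794577
roller [0.4437 0.1612 0.0823] 0.08451614185529671 523
```

View pics/c1.png

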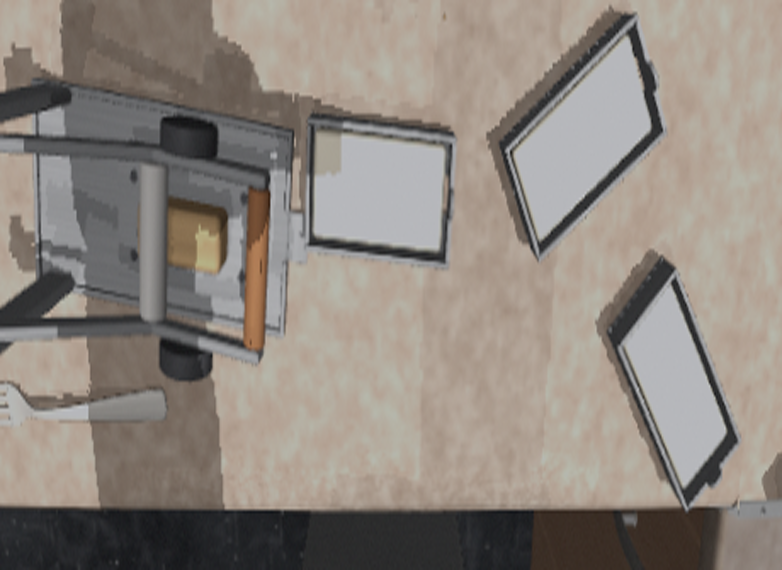

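Each tray's key end points away from the press. Press origin is about (0.4425, 0.1485), yaw about 262.4°. Going to the handle bar.

```bash
cat >> h.py <<'E'
def rel(x,y,z,yaw_deg=None):
    """print tool-axis move (mm, turn rad) to TCP x,y,z with tool y along yaw_deg (mod 180); shift in axes after the turn"""
    T,o=tool(); t=0
    if yaw_deg is not None:
        a=np.degrees(np.arctan2(T[1,1],T[0,1])); t=-np.radians((yaw_deg-a+90)%180-90)
    M=T[:3,:3]@R.from_rotvec([0,0,t]).as_matrix(); d=M.T@(np.array([x,y,z])-T[:3,3])*1000
    print("pos",np.round(T[:3,3],4),"j6",round(o["joint_pos"][5],2),"tilt",np.round(T[:2,2],3),"turn",round(t,3),"shift after turn",np.round(d,1)); return d
E
python3 -m creep '[[[0,0,0],[0,0,0.133]],[[-20,-45,10],[0,0,0]],[[0,-45,50],[0,0,0]],[[0,0,60],[0,0,0]],[[0,0,50],[0,0,0]],[[0,0,30],[0,0,0]],[[0,0,0],[0,0,0]],[[0,0,0],[0,0,0]]]' 34
python3 -c "
from h import *
rel(.4345,.0855,.066,82.4)
p=shot('wrist'); cv2.imwrite('pics/w2.png',p['image'])
P=cloud(p);z=P[...,2];hsv=cv2.cvtColor(p['image'],cv2.COLOR_BGR2HSV)
o=(hsv[...,1]>120)&(hsv[...,0]<25)&(z>.07)&(P[...,1]<.11)&(z<.1)
print(pca_rect(P[o][:,:2]),np.nanmedian(P[o],0),np.nanpercentile(P[o][:,2],95),o.sum())
for r in vision.place_of(p,'lever_grip')[:3]: print(r,depth(p,r['position']))
"
```

```text
clock: 3.7
eef_pos: [0.4253, 0.0078, 0.1597]
tool_rot: [0.999, -0.015, 0.001, -0.035]
ft_force: [-0.0, 0.9, 0.4]
grip_width: 0.034
grasp_force: 0.0
pos [0.4253 0.0078 0.1597] j6 3.14 tilt [0.003 0.069] turn 0.103 shift after turn [ -0.6 -71.6  98.9]
(array([0.43406866, 0.08554645]), array([65.0797348 , 15.20343304]), 173.16143035888672) [0.43629218 0.08375112 0.08979659] 0.09158059514342096 2011
{'position': [149.0, 199.2], 'score': 0.76} [0.43545686 0.08458112 0.09050926]
```

Joint 6 hit its limit, so I'll turn the tool half round (same grasp) and then square up.

```bash
python3 -m creep '[[[0,0,-20],[0,0,-0.179]],[[0,0,0],[0,0,-0.179]],[[0,0,0],[0,0,-0.179]],[[0,0,0],[0,0,-0.179]],[[0,0,0],[0,0,-0.179]],[[0,0,0],[0,0,-0.179]],[[0,0,0],[0,0,-0.179]],[[0,0,0],[0,0,-0.179]],[[0,0,0],[0,0,-0.179]],[[0,0,0],[0,0,-0.179]],[[0,0,0],[0,0,-0.179]],[[0,0,0],[0,0,-0.179]]]' 34
python3 -m creep '[[[0,0,0],[0,0,-0.179]],[[0,0,0],[0,0,-0.179]],[[0,0,0],[0,0,-0.179]],[[0,0,0],[0,0,-0.179]],[[0,0,0],[0,0,-0.179]],[[0,0,0],[0,0,0]],[[0,0,0],[0,0,0]]]'
python3 -c "
from h import *
T,_=tool(); v=np.cross(T[:3,2],[0,0,-1]); print('tilt fix rotvec tool',np.round(T[:3,:3].T@v,3))
rel(.434,.0852,.066,82.4)"
```

```text
clock: 5.3
eef_pos: [0.4254, 0.0069, 0.1798]
tool_rot: [0.486, 0.873, 0.031, -0.015]
ft_force: [0.1, -0.3, 0.5]
grip_width: 0.0339
grasp_force: 0.0
clock: 6.18
eef_pos: [0.4248, 0.007, 0.179]
tool_rot: [0.065, 0.997, 0.035, -0.001]
ft_force: [-0.3, 0.2, -1.2]
grip_width: 0.0338
grasp_force: 0.0
tilt fix rotvec tool [ 0.069 -0.006  0.   ]
pos [0.4248 0.007  0.179 ] j6 0.1 tilt [0.003 0.069] turn 0.003 shift after turn [  0.5  70.8 118.1]
```

```bash
python3 -m creep '[[[0,0,0],[0.069,-0.006,0]],[[1,40,0],[0,0,0]],[[0,39,0],[0,0,0]],[[0,0,30],[0,0,0]],[[0,0,0],[0,0,0]]]' 34
python3 -c "
from h import *
rel(.434,.0852,.066,82.4)"
```

```text
clock: 6.8
eef_pos: [0.4315, 0.0856, 0.1467]
tool_rot: [0.064, 0.998, -0.001, -0.003]
ft_force: [-0.3, -0.2, -0.8]
grip_width: 0.0338
grasp_force: 0.0
pos [0.4315 0.0856 0.1467] j6 0.32 tilt [-0.006 -0.001] turn 0.005 shift after turn [-3.   0.1 80.7]
```

```bash
python3 -m creep '[[[-3,0,30],[0,0,0]],[[0,0,30],[0,0,0]],[[0,0,20],[0,0,0]],[[0,0,0],[0,0,0]]]' 34
python3 -m creep '[[[0,0,0],[0,0,0]],[[0,0,0],[0,0,0]],[[0,0,0],[0,0,0]],[[0,0,0],[0,0,0]]]' 0
```

```text
clock: 7.3
eef_pos: [0.4353, 0.0845, 0.0678]
tool_rot: [0.065, 0.998, -0.0, -0.002]
ft_force: [0.5, -0.1, 0.7]
grip_width: 0.0339
grasp_force: 0.0
clock: 7.8
eef_pos: [0.4373, 0.0865, 0.0697]
tool_rot: [0.063, 0.998, 0.002, 0.0]
ft_force: [0.0, 4.8, 2.7]
grip_width: 0.0141
grasp_force: 58.6
```

```bash
python3 -m creep '[[[0,0,0],[0,0,0]],[[0,0,5],[0,0,0]],[[0,0,0],[0,0,0]]]' 30
python3 -m creep '[[[0,0,0],[0,0,0]],[[0,0,0],[0,0,0]],[[0,0,0],[0,0,0]],[[-4,-22,0],[0,0,0]]]' 30 >/dev/null; python3 -c "
from h import *
rel(.434,.0852,.066,82.4)"
```

```text
clock: 8.18
eef_pos: [0.4357, 0.0847, 0.0628]
tool_rot: [0.064, 0.998, -0.0, -0.001]
ft_force: [-0.3, -0.4, -0.4]
grip_width: 0.03
grasp_force: 0.0
pos [0.4369 0.0783 0.0646] j6 0.27 tilt [-0.004  0.04 ] turn 0.014 shift after turn [ 3.8  6.5 -1.1]
```

I sent a stray sideways row there by mistake. I'll undo it, then grip.

```bash
python3 -m creep '[[[4,22,0],[0,0,0]],[[0,0,0],[0,0,0]],[[0,0,0],[0,0,0]]]' 30
python3 -m creep '[[[0,0,0],[0,0,0]],[[0,0,0],[0,0,0]],[[0,0,0],[0,0,0]],[[0,0,0],[0,0,0]]]' 0
```

```text
clock: 9.05
eef_pos: [0.436, 0.0848, 0.0631]
tool_rot: [0.064, 0.998, -0.0, -0.001]
ft_force: [1.0, 0.6, -0.0]
grip_width: 0.0302
grasp_force: 0.0
clock: 9.55
eef_pos: [0.4363, 0.0867, 0.0633]
tool_rot: [0.064, 0.998, 0.002, -0.001]
ft_force: [-0.6, 6.8, 1.0]
grip_width: 0.0141
grasp_force: 58.4
```

```bash
python3 -m creep '[[[0,-2,-21],[0,0,0]],[[0,-2,-22],[0,0,0]],[[0,1,-22],[0,0,0]],[[0,3.5,-22],[0,0,0]],[[0,6,-21],[0,0,0]],[[0,8,-20.5],[0,0,0]],[[0,10.5,-19.5],[0,0,0]],[[0,13,-18],[0,0,0]],[[0,15,-16.5],[0,0,0]]]' 0
python3 -c "
from h import *
rel(.4345,.0852,.066,82.4)"
```

```text
clock: 10.68
eef_pos: [0.4422, 0.1305, 0.2459]
tool_rot: [0.066, 0.998, -0.008, -0.001]
ft_force: [-2.2, -18.4, 6.3]
grip_width: 0.0139
grasp_force: 58.7
pos [0.4422 0.1305 0.2459] j6 0.43 tilt [-0.004 -0.016] turn 0.0 shift after turn [  1.4 -43.  180.7]
```

```bash
python3 -m creep '[[[0,15,-15],[0,0,0]],[[0,18,-12.5],[0,0,0]],[[0,19.5,-10.5],[0,0,0]],[[0,20.5,-8],[0,0,0]],[[0,21.5,-5.5],[0,0,0]],[[0,22,-3],[0,0,0]],[[0,22,-0.5],[0,0,0]],[[0,22,2],[0,0,0]],[[0,21.5,4.5],[0,0,0]],[[0,21,7],[0,0,0]],[[0,0,0],[0,0,0]]]' 0
python3 -c "
from h import *
rel(.4345,.0852,.066,82.4)"
```

```text
clock: 12.05
eef_pos: [0.4703, 0.3407, 0.2874]
tool_rot: [0.063, 0.998, 0.001, 0.0]
ft_force: [2.0, 2.9, 2.0]
grip_width: 0.0136
grasp_force: 71.9
pos [0.4703 0.3407 0.2874] j6 0.75 tilt [0.    0.003] turn 0.006 shift after turn [   1.7 -258.6  220.6]
```

```bash
python3 -m creep '[[[0,0,0],[0,0,0]],[[0,0,0],[0,0,0]],[[0,0,0],[0,0,0]],[[0,0,-30],[0,0,0]],[[0,0,-40],[0,0,0]],[[0,-30,0],[0,0,0]],[[0,-45,0],[0,0,0]],[[0,-45,0],[0,0,0]],[[10,-45,0],[0,0,0]],[[10,-35,0],[0,0,0]],[[0,0,0],[0,0,0]],[[0,0,0],[0,0,0]]]' 85
python3 - <<'E'
from h import *
np.set_printoptions(precision=4,suppress=True)
rel(.4425,.1485,.045,172.4)
p=shot("wrist"); cv2.imwrite("pics/w3.png",p["image"])
for q in("bed_key","plate","lever_grip","lever_hinge"):
    for r in vision.place_of(p,q)[:2]: print(q,round(r["score"],2),np.round(r["position"]),depth(p,r["position"]))
P=cloud(p);z=P[...,2]
reg=(P[...,1]>.03)&(P[...,1]<.27)&(P[...,0]>.36)&(P[...,0]<.54)
m=reg&(z>.056)&(z<.07)&(P[...,1]<.22); print("block",pca_rect(P[m][:,:2]),np.nanmedian(z[m]))
m=(reg&(z>.028)&(z<.07)&(P[...,1]>.07)&(P[...,1]<.22)).astype(np.uint8); m=cv2.morphologyEx(m,cv2.MORPH_OPEN,np.ones((5,5)))>0; print("plate",pca_rect(P[m][:,:2]))
E
```

```text
clock: 13.55
eef_pos: [0.4241, 0.1433, 0.3574]
tool_rot: [0.064, 0.998, 0.0, -0.001]
ft_force: [0.8, -1.1, 0.4]
grip_width: 0.0851
grasp_force: 0.0
pos [0.4241 0.1433 0.3574] j6 0.45 tilt [-0.001  0.001] turn -1.566 shift after turn [ -7.5 -17.9 312.4]
plate 0.95 [264. 156.] [0.4348 0.1503 0.0638]
block (array([0.4412, 0.1506]), array([64.1077, 25.1045]), 82.70796966552734) 0.06337248323661254
plate (array([0.4417, 0.1502]), array([114.583 ,  61.0641]), 82.69535064697266)
```

View pics/w3.png

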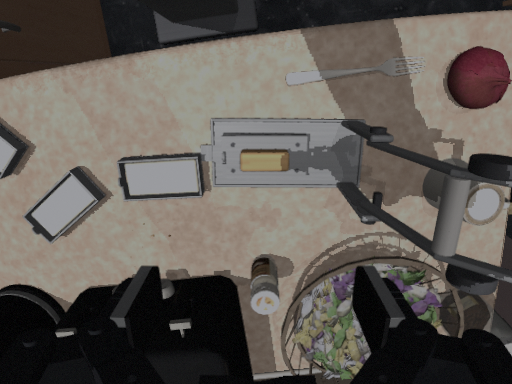

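The lever stands open at right, and the plate block is at (264,160) on the bed. Turning to grip the block across its 26 mm.

```bash
python3 -m creep '[[[0,0,0],[0,0,-0.174]],[[0,0,0],[0,0,-0.174]],[[0,0,0],[0,0,-0.174]],[[0,0,0],[0,0,-0.174]],[[0,0,0],[0,0,-0.174]],[[0,0,0],[0,0,-0.174]],[[0,0,0],[0,0,-0.174]],[[0,0,0],[0,0,-0.174]],[[0,0,50],[0,0,-0.174]],[[-4,-17,60],[0,0,0]],[[0,0,60],[0,0,0]],[[0,0,0],[0,0,0]]]' 45
python3 -c "
from h import *
rel(.4415,.1503,.040,172.7)"
```

```text
clock: 15.3
eef_pos: [0.436, 0.1437, 0.1819]
tool_rot: [-0.659, 0.752, 0.003, -0.007]
ft_force: [0.5, 0.6, 0.5]
grip_width: 0.0451
grasp_force: 0.0
pos [0.436  0.1437 0.1819] j6 -1.12 tilt [-0.015 -0.004] turn -0.004 shift after turn [ -8.1  -6.7 141.7]
```

```bash
python3 -m creep '[[[-6,-4,40],[0,0,0]],[[0,0,40],[0,0,0]],[[0,0,30],[0,0,0]],[[0,0,0],[0,0,0]],[[0,0,0],[0,0,0]]]' 45
python3 -c "
from h import *
rel(.4415,.1503,.040,172.7)"
```

```text
clock: 15.92
eef_pos: [0.4481, 0.1514, 0.0798]
tool_rot: [-0.659, 0.752, -0.0, 0.002]
ft_force: [0.5, -0.4, -0.3]
grip_width: 0.0452
grasp_force: 0.0
pos [0.4481 0.1514 0.0798] j6 -1.11 tilt [0.003 0.002] turn -0.004 shift after turn [ 2.   6.5 39.8]
```

```bash
python3 -m creep '[[[2,6.5,20],[0,0,0]],[[0,0,20],[0,0,0]],[[0,0,0],[0,0,0]],[[0,0,0],[0,0,0]]]' 45
python3 -m creep '[[[0,0,0],[0,0,0]],[[0,0,0],[0,0,0]],[[0,0,0],[0,0,0]],[[0,0,0],[0,0,0]]]' 0
python3 -m creep '[[[0,0,-10],[0,0,0]],[[0,0,-25],[0,0,0]],[[0,0,-40],[0,0,0]],[[0,0,-40],[0,0,0]],[[0,0,0],[0,0,0]],[[0,0,0],[0,0,0]]]' 0
python3 -c "
from h import *
rel(.438,-.425,.17,172.7)
p=shot('side')
for r in vision.place_of(p,'clear_patch')[:2]: print(r,at_z(p,r['position'],0))
for r in vision.place_of(p,'plate')[:2]: print(r,depth(p,r['position']))
cv2.imwrite('pics/s2.png',cv2.resize(p['image'][100:380,110:400],None,fx=2,fy=2))
"
```

```text
clock: 16.42
eef_pos: [0.4405, 0.1498, 0.039]
tool_rot: [-0.659, 0.752, -0.0, 0.001]
ft_force: [-1.2, 0.2, -0.3]
grip_width: 0.045
grasp_force: 0.0
clock: 16.92
eef_pos: [0.4412, 0.1497, 0.0389]
tool_rot: [-0.659, 0.752, -0.001, 0.002]
ft_force: [3.0, -1.0, 6.4]
grip_width: 0.025
grasp_force: 60.5
clock: 17.68
eef_pos: [0.4377, 0.1489, 0.1513]
tool_rot: [-0.659, 0.752, 0.001, -0.002]
ft_force: [-0.5, 0.1, -3.3]
grip_width: 0.0251
grasp_force: 60.9
pos [0.4377 0.1489 0.1513] j6 -1.11 tilt [-0.004 -0.   ] turn -0.005 shift after turn [569.3 -73.2 -18.4]
{'position': [226.3, 155.8], 'score': 0.66} [0.43469467 0.11947381 0.15751464]
{'position': [232.0, 182.0], 'score': 0.49} [0.45052168 0.12208127 0.02288694]
```

View pics/s2.png

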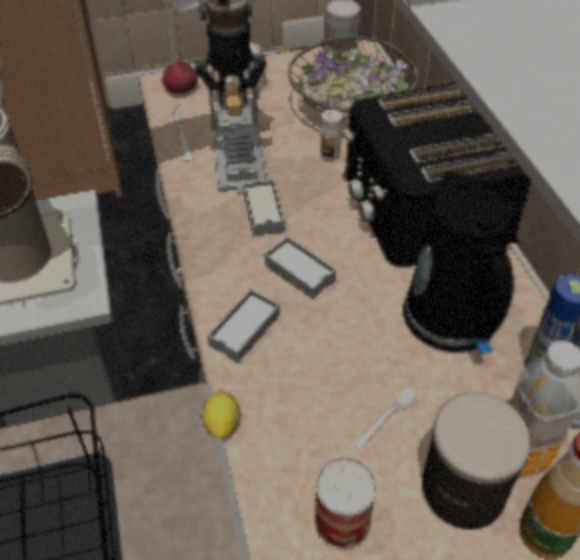

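The plate is lifted at (232,100) in the crop. Bare patch lies at about (318,400), left of the teaspoon at (358–405, 395–445). Carrying it there.

```bash
python3 -m creep '[[[25,-3,-10],[0,0,0]],[[47,-6,-10],[0,0,0]],[[47,-6,0],[0,0,0]],[[47,-6,0],[0,0,0]],[[47,-6,0],[0,0,0]],[[47,-6,0],[0,0,0]],[[47,-6,0],[0,0,0]],[[47,-6,0],[0,0,0]],[[47,-6,0],[0,0,0]],[[47,-6,0],[0,0,0]],[[47,-6,0],[0,0,0]],[[30,-5,0],[0,0,0]]]' 0
python3 -c "
from h import *
np.set_printoptions(precision=3,suppress=True)
p=shot('side')
for q in((289,322),(312,298),(268,323),(218,308)): print(q,at_z(p,q,0))
for r in vision.place_of(p,'clear_patch')[:2]: print(r,at_z(p,r['position'],0))
rel(.438,-.425,.17,172.7)
"
```

```text
clock: 19.32
eef_pos: [0.4362, -0.3818, 0.1702]
tool_rot: [-0.658, 0.753, 0.002, -0.001]
ft_force: [-0.6, -0.1, -2.6]
grip_width: 0.0251
grasp_force: 60.8
(289, 322) [ 0.475 -0.5    0.   ]
(312, 298) [ 0.568 -0.443  0.   ]
(268, 323) [ 0.416 -0.487  0.   ]
(218, 308) [ 0.287 -0.401  0.   ]
{'position': [268.8, 305.6], 'score': 0.75} [ 0.435 -0.433  0.   ]
{'position': [201.1, 167.2], 'score': 0.5} [0.35 0.28 0.  ]
pos [ 0.436 -0.383  0.17 ] j6 -2.15 tilt [-0.004  0.001] turn -0.009 shift after turn [41.6 -7.  -0. ]
```

```bash
python3 -m creep '[[[20,0,40],[0,0,0]],[[0,0,50],[0,0,0]],[[0,0,40],[0,0,0]],[[0,0,0],[0,0,0]],[[0,0,15],[0,0,0]],[[0,0,8],[0,0,0]],[[0,0,2],[0,0,0]],[[0,0,0],[0,0,0]]]' 0
```

```text
clock: 20.42
eef_pos: [0.4347, -0.4002, 0.0177]
tool_rot: [-0.659, 0.752, 0.0, -0.001]
ft_force: [0.2, -0.5, -3.0]
grip_width: 0.0248
grasp_force: 60.8
```

```bash
python3 -m creep '[[[0,0,3],[0,0,0]],[[0,0,0],[0,0,0]]]' 0
python3 -m creep '[[[0,0,0],[0,0,0]],[[0,0,0],[0,0,0]],[[0,0,-20],[0,0,0]],[[0,0,-40],[0,0,0]],[[0,0,-50],[0,0,0]],[[-30,5,-50],[0,0,0]],[[-45,10,-50],[0,0,0]],[[-45,10,-50],[0,0,0]],[[0,0,-30],[0,0,0]],[[0,0,0],[0,0,0]],[[0,0,0],[0,0,0]]]' 45
python3 - <<'E'
from h import *
np.set_printoptions(precision=4,suppress=True)
rel(.3596,-.2596,.2,130.4)
p=shot("wrist"); cv2.imwrite("pics/w4.png",p["image"])
for t in trays(p): print(t)
for q in("plate","tray_1"):
    for r in vision.place_of(p,q)[:3]: print(q,round(r["score"],2),np.round(r["position"]),depth(p,r["position"]))
E
```

```text
clock: 20.68
eef_pos: [0.4343, -0.4, 0.0142]
tool_rot: [-0.659, 0.752, 0.001, -0.001]
ft_force: [0.1, 0.7, -2.4]
grip_width: 0.0248
grasp_force: 60.8
clock: 22.05
eef_pos: [0.4263, -0.2851, 0.2954]
tool_rot: [-0.659, 0.752, 0.001, -0.001]
ft_force: [-0.0, -0.5, 0.7]
grip_width: 0.0451
grasp_force: 0.0
pos [ 0.4263 -0.2851  0.2954] j6 -2.03 tilt [-0.002  0.   ] turn 0.733 shift after turn [34.1 62.5 95.6]
(array([ 0.3596, -0.2606]), array([116.2417,  60.8016]), 39.755760192871094, [np.int64(0), np.int64(25)], array([0.0339, 0.0403]))
(array([ 0.4789, -0.1639]), array([117.1404,  61.4132]), 120.87941360473633, [np.int64(0), np.int64(26)], array([0.0339, 0.0395]))
(array([ 0.455 , -0.0018]), array([118.5529,  59.6123]), 85.86992645263672, [np.int64(0), np.int64(21)], array([0.034 , 0.0385]))
plate 0.65 [238.  58.] [ 0.4318 -0.3946  0.0387]
tray_1 0.97 [262. 329.] [ 0.4518 -0.0222  0.0255]
tray_1 0.96 [309. 163.] [ 0.3631 -0.2636  0.0253]
tray_1 0.6 [228. 239.] [ 0.4781 -0.1753  0.0259]
```

View pics/w4.png

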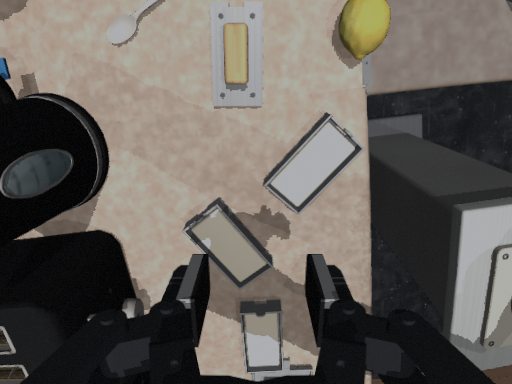

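The plate lies at (238,58), and the trays' keys are all visible. Fetching the tray at (312,163) first.

```bash
python3 -m creep '[[[0,0,0],[0,0,0.183]],[[0,0,0],[0,0,0.183]],[[0,0,0],[0,0,0.183]],[[0,0,0],[0,0,0.183]],[[17,31,50],[0,0,0]],[[17,31,60],[0,0,0]],[[0,0,60],[0,0,0]],[[0,0,30],[0,0,0]],[[0,0,0],[0,0,0]],[[0,0,0],[0,0,0]]]' 85
python3 -c "
from h import *
rel(.3596,-.2606,.007,130.1)"
```

```text
clock: 23.45
eef_pos: [0.364, -0.2619, 0.103]
tool_rot: [-0.346, 0.938, -0.0, -0.001]
ft_force: [0.6, 0.0, -0.1]
grip_width: 0.0848
grasp_force: 0.0
pos [ 0.364  -0.2619  0.103 ] j6 -1.33 tilt [-0.001 -0.   ] turn 0.007 shift after turn [ 2.4  3.8 96. ]
```

```bash
python3 -m creep '[[[2.4,3.8,40],[0,0,0.004]],[[0,0,40],[0,0,0]],[[0,0,16],[0,0,0]],[[0,0,0],[0,0,0]],[[0,0,0],[0,0,0]]]' 85
python3 -m creep '[[[0,0,0],[0,0,0]],[[0,0,0],[0,0,0]],[[0,0,0],[0,0,0]],[[0,0,0],[0,0,0]],[[0,0,0],[0,0,0]]]' 50
python3 -c "
from h import *
rel(.3596,-.2606,.007,130.1)"
python3 -m creep '[[[0,0,-10],[0,0,0]],[[0,0,-25],[0,0,0]],[[0,0,-40],[0,0,0]],[[0,0,-40],[0,0,0]],[[0,0,-30],[0,0,0]],[[0,0,0],[0,0,0]],[[0,0,0],[0,0,0]]]'
python3 -c "
from h import *
rel(.4415,.150,.032,172.7)"
```

```text
clock: 24.08
eef_pos: [0.3605, -0.2611, 0.0079]
tool_rot: [-0.344, 0.939, -0.001, 0.0]
ft_force: [-0.7, 0.3, 0.3]
grip_width: 0.0851
grasp_force: 0.0
clock: 24.7
eef_pos: [0.36, -0.2607, 0.0077]
tool_rot: [-0.344, 0.939, -0.001, -0.0]
ft_force: [0.2, 1.0, 6.2]
grip_width: 0.059
grasp_force: 65.5
pos [ 0.36   -0.2607  0.0077] j6 -1.33 tilt [ 0.    -0.002] turn 0.003 shift after turn [0.2 0.3 0.7]
clock: 25.58
eef_pos: [0.3586, -0.2596, 0.1506]
tool_rot: [-0.344, 0.939, 0.001, -0.001]
ft_force: [-0.0, 0.1, -2.4]
grip_width: 0.0586
grasp_force: 65.3
pos [ 0.3586 -0.2596  0.1506] j6 -1.33 tilt [-0.003  0.001] turn -0.741 shift after turn [-416.7  -30.6  118.7]
```

```bash
python3 -m creep '[[[0,0,0],[0,0,-0.185]],[[0,0,0],[0,0,-0.185]],[[0,0,0],[0,0,-0.185]],[[0,0,0],[0,0,-0.185]],[[-25,-3,0],[0,0,0]],[[-45,-3,0],[0,0,0]],[[-50,-4,0],[0,0,0]],[[-50,-4,0],[0,0,0]],[[-50,-4,0],[0,0,0]],[[-50,-4,0],[0,0,0]],[[-50,-4,0],[0,0,0]],[[-50,-4,0],[0,0,0]]]'
python3 -m creep '[[[-35,0,0],[0,0,0]],[[-12,0,30],[0,0,0]],[[0,0,30],[0,0,0]],[[0,0,10],[0,0,0]],[[0,0,0],[0,0,0]],[[0,0,0],[0,0,0]]]'
python3 -c "
from h import *
rel(.4415,.150,.032,172.7)"
```

```text
clock: 27.08
eef_pos: [0.4351, 0.1044, 0.1494]
tool_rot: [-0.66, 0.751, 0.001, -0.002]
ft_force: [1.3, -0.9, -1.8]
grip_width: 0.0592
grasp_force: 65.1
clock: 27.82
eef_pos: [0.4429, 0.1497, 0.082]
tool_rot: [-0.66, 0.751, 0.0, -0.0]
ft_force: [0.2, -0.3, -2.6]
grip_width: 0.0587
grasp_force: 65.1
pos [0.4429 0.1497 0.082 ] j6 -1.12 tilt [-0.     0.001] turn -0.001 shift after turn [-0.1  1.4 50. ]
```

```bash
python3 -m creep '[[[0,1.4,20],[0,0,0]],[[0,0,12],[0,0,0]],[[0,0,0],[0,0,0]],[[0,0,5],[0,0,0]],[[0,0,5],[0,0,0]],[[0,0,4],[0,0,0]],[[0,0,0],[0,0,0]]]'
python3 -m creep '[[[0,0,3],[0,0,0]],[[0,0,2],[0,0,0]],[[0,0,0],[0,0,0]],[[0,0,0],[0,0,0]]]'
python3 -c "
from h import *
rel(.4415,.150,.032,172.7)"
```

```text
clock: 28.7
eef_pos: [0.4413, 0.1499, 0.0352]
tool_rot: [-0.66, 0.751, 0.0, -0.0]
ft_force: [2.8, -0.8, -2.1]
grip_width: 0.0585
grasp_force: 65.1
clock: 29.2
eef_pos: [0.4414, 0.1501, 0.0327]
tool_rot: [-0.66, 0.751, 0.0, 0.0]
ft_force: [-3.3, -2.4, 18.8]
grip_width: 0.059
grasp_force: 67.6
pos [0.4414 0.1501 0.0327] j6 -1.12 tilt [0.001 0.001] turn -0.001 shift after turn [ 0.1 -0.1  0.7]
```

```bash
python3 -m creep '[[[0,0,0],[0,0,0]],[[0,0,0],[0,0,0]],[[0,0,-20],[0,0,0]],[[0,0,-40],[0,0,0]],[[0,0,-50],[0,0,0]],[[0,0,-50],[0,0,0]],[[40,0,-50],[0,0,0]],[[40,0,-50],[0,0,0]],[[0,0,0],[0,0,0]],[[0,0,0],[0,0,0]]]' 85
cat >> h.py <<'E'
def pile(p,zt):
    """fit of the pile's top at rim height zt (m): centre, size, axis"""
    P=cloud(p);z=P[...,2]; m=((abs(z-zt+.003)<.010)&(P[...,1]>.07)&(P[...,1]<.23)&(P[...,0]>.38)&(P[...,0]<.51)).astype(np.uint8)
    m=cv2.morphologyEx(m,cv2.MORPH_OPEN,np.ones((5,5)))>0; Q=P[m]; c=pca_rect(Q[:,:2])
    A=np.c_[Q[:,:2]-c[0],np.ones(len(Q))]; k=(abs(Q[:,2]-np.median(Q[:,2]))<.005); s=np.linalg.lstsq(A[k],Q[k,2],rcond=None)[0]
    print("pile",c,"median z",np.median(Q[:,2]),"slope",s[:2])
E
python3 - <<'E'
from h import *
np.set_printoptions(precision=4,suppress=True)
rel(.455,-.0018,.2,175.7)
p=shot("wrist"); cv2.imwrite("pics/w5.png",p["image"]); pile(p,.058)
for t in trays(p): print(t)
E
```

```text
clock: 30.45
eef_pos: [0.4309, 0.0724, 0.2871]
tool_rot: [-0.66, 0.751, 0.001, -0.001]
ft_force: [0.3, -0.2, -0.5]
grip_width: 0.085
grasp_force: 0.0
pos [0.4309 0.0724 0.2871] j6 -1.28 tilt [-0.003  0.   ] turn -0.054 shift after turn [ 72.2 -29.8  87. ]
pile (array([0.4403, 0.1503]), array([116.7263,  58.2828]), 82.63185119628906) median z 0.0505061195683803 slope [-0.      0.0017]
(array([0.4557, 0.0018]), array([108.881 ,  59.5405]), 85.99935913085938, [np.int64(0), np.int64(0)], array([0.0339, 0.0267]))
```

View pics/w5.png

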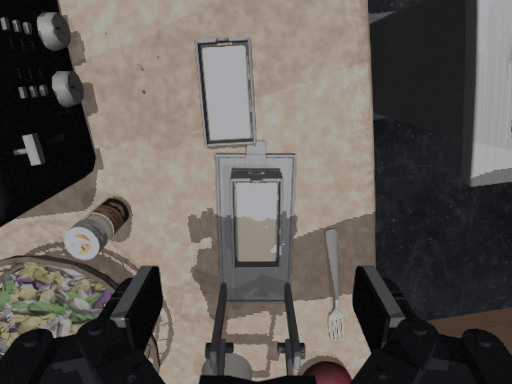

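First tray is flat and home on the bed at (257,222). Next is the near tray at (227,92).

```bash
python3 -m creep '[[[36,-15,0],[0,0,-0.054]],[[36,-15,50],[0,0,0]],[[0,0,60],[0,0,0]],[[0,0,60],[0,0,0]],[[0,0,20],[0,0,0]],[[0,0,0],[0,0,0]],[[0,0,0],[0,0,0]]]' 85
python3 - <<'E'
from h import *
rel(.4550,-.0018,.007,175.8)
E
```

```text
clock: 31.38
eef_pos: [0.4535, -0.0011, 0.0987]
tool_rot: [-0.681, 0.732, 0.001, -0.001]
ft_force: [0.5, 0.6, 0.4]
grip_width: 0.0851
grasp_force: 0.0
pos [ 0.4535 -0.0011  0.0987] j6 -1.5 tilt [-0.002  0.   ] turn 0.0 shift after turn [ 0.6 -1.7 91.6]
```

```bash
python3 -m creep '[[[0.6,-1.7,40],[0,0,0]],[[0,0,40],[0,0,0]],[[0,0,11],[0,0,0]],[[0,0,0],[0,0,0]],[[0,0,0],[0,0,0]]]' 85
python3 -m creep '[[[0,0,0],[0,0,0]],[[0,0,0],[0,0,0]],[[0,0,0],[0,0,0]],[[0,0,0],[0,0,0]],[[0,0,0],[0,0,0]]]' 50
python3 -m creep '[[[0,0,-10],[0,0,0]],[[0,0,-25],[0,0,0]],[[0,0,-40],[0,0,0]],[[0,0,-40],[0,0,0]],[[0,0,-20],[0,0,0]],[[0,0,0],[0,0,0]],[[0,0,0],[0,0,0]]]'
python3 -c "
from h import *
rel(.4413,.150,.060,172.7)"
```

```text
clock: 32.0
eef_pos: [0.4564, -0.0023, 0.0092]
tool_rot: [-0.68, 0.733, -0.001, 0.001]
ft_force: [-0.3, 0.3, -0.1]
grip_width: 0.0846
grasp_force: 0.0
clock: 32.62
eef_pos: [0.4558, -0.0024, 0.0089]
tool_rot: [-0.68, 0.733, -0.0, 0.0]
ft_force: [-1.0, 0.1, 5.8]
grip_width: 0.0588
grasp_force: 65.4
clock: 33.5
eef_pos: [0.454, -0.0024, 0.1417]
tool_rot: [-0.68, 0.733, 0.001, -0.001]
ft_force: [-0.2, 0.3, -2.4]
grip_width: 0.0589
grasp_force: 65.2
pos [ 0.454  -0.0024  0.1417] j6 -1.5 tilt [-0.004  0.   ] turn 0.053 shift after turn [-149.6   31.7   81.7]
```

```bash
python3 -m creep '[[[-10,2,0],[0,0,0.053]],[[-35,7,0],[0,0,0]],[[-40,9,0],[0,0,0]],[[-40,9,0],[0,0,0]],[[-24,4.5,0],[0,0,0]],[[0,0,15],[0,0,0]],[[0,0,0],[0,0,0]],[[0,0,0],[0,0,0]]]'
python3 -c "
from h import *
rel(.4413,.1497,.0619,172.7)"
```

```text
clock: 34.5
eef_pos: [0.4414, 0.1489, 0.1269]
tool_rot: [-0.661, 0.751, 0.001, -0.002]
ft_force: [-0.3, 0.0, -2.5]
grip_width: 0.0585
grasp_force: 65.0
pos [0.4414 0.1489 0.1269] j6 -1.12 tilt [-0.004 -0.001] turn -0.0 shift after turn [-0.8  0.  65. ]
```

```bash
python3 -m creep '[[[-0.5,0,25],[0,0,0]],[[0,0,20],[0,0,0]],[[0,0,0],[0,0,0]],[[0,0,6],[0,0,0]],[[0,0,5],[0,0,0]],[[0,0,4],[0,0,0]],[[0,0,0],[0,0,0]]]'
python3 -c "
from h import *
rel(.4413,.1497,.0619,172.7)"
python3 -m creep '[[[0,0,2],[0,0,0]],[[0,0,2],[0,0,0]],[[0,0,1],[0,0,0]],[[0,0,0],[0,0,0]],[[0,0,0],[0,0,0]]]'
python3 -c "
from h import *
rel(.4413,.1497,.0619,172.7)"
```

```text
clock: 35.38
eef_pos: [0.4418, 0.1498, 0.0674]
tool_rot: [-0.661, 0.751, 0.001, -0.001]
ft_force: [0.4, 0.5, -2.4]
grip_width: 0.059
grasp_force: 65.0
pos [0.4418 0.1498 0.0674] j6 -1.12 tilt [-0.002 -0.   ] turn 0.0 shift after turn [0.2 0.4 5.5]
clock: 36.0
eef_pos: [0.442, 0.1499, 0.0626]
tool_rot: [-0.661, 0.751, 0.001, -0.001]
ft_force: [-0.4, -0.4, -2.5]
grip_width: 0.0587
grasp_force: 65.0
pos [0.442  0.1499 0.0626] j6 -1.12 tilt [-0.002  0.   ] turn 0.0 shift after turn [0.3 0.7 0.7]
```

```bash
python3 -m creep '[[[0,0,1.5],[0,0,0]],[[0,0,0],[0,0,0]],[[0,0,0],[0,0,0]]]'
python3 -m creep '[[[0,0,0],[0,0,0]],[[0,0,0],[0,0,0]],[[0,0,-20],[0,0,0]],[[0,0,-40],[0,0,0]],[[0,0,-50],[0,0,0]],[[0,0,-50],[0,0,0]],[[40,0,-40],[0,0,0]],[[40,0,-40],[0,0,0]],[[40,0,0],[0,0,0]],[[20,0,0],[0,0,0]],[[0,0,0],[0,0,0]],[[0,0,0],[0,0,0]]]' 85
python3 - <<'E'
from h import *
np.set_printoptions(precision=4,suppress=True)
p=shot("wrist"); cv2.imwrite("pics/w6.png",p["image"]); pile(p,.086)
for t in trays(p): print(t)
rel(.479,-.1637,.2,31)
E
```

```text
clock: 36.38
eef_pos: [0.4422, 0.1499, 0.0619]
tool_rot: [-0.661, 0.751, 0.0, -0.0]
ft_force: [-2.1, -0.8, 4.8]
grip_width: 0.0588
grasp_force: 65.8
clock: 37.88
eef_pos: [0.4247, 0.0113, 0.3009]
tool_rot: [-0.661, 0.751, 0.001, -0.001]
ft_force: [0.2, -1.1, -0.4]
grip_width: 0.0852
grasp_force: 0.0
pile (array([0.4413, 0.15  ]), array([116.1984,  59.5067]), 82.3100357055664) median z 0.07861003196209049 slope [-0.0035  0.    ]
pos [0.4247 0.0116 0.3008] j6 -1.42 tilt [-0.002  0.   ] turn -0.667 shift after turn [178.3  43.6 100.7]
```

View pics/w6.png

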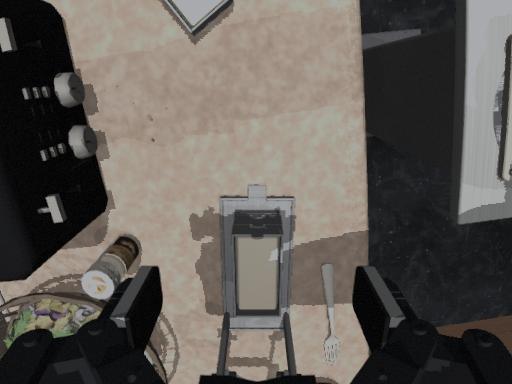

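Both trays are home at (257,268). The third is at the top edge, near (197,10). I'll move over it and re-measure.

```bash
python3 -m creep '[[[40,0,0],[0,0,0]],[[40,0,0],[0,0,0]],[[30,0,0],[0,0,0]],[[0,0,0],[0,0,0]],[[0,0,0],[0,0,0]]]' 85
python3 - <<'E'
from h import *
np.set_printoptions(precision=4,suppress=True)
p=shot("wrist")
for t in trays(p): print(t); c,a=t[0],t[2]
rel(*c,.1,a+90)
E
```

```text
clock: 38.55
eef_pos: [0.4109, -0.0972, 0.3009]
tool_rot: [-0.661, 0.75, 0.001, -0.001]
ft_force: [0.4, 0.3, -0.7]
grip_width: 0.0853
grasp_force: 0.0
(array([ 0.4839, -0.197 ]), array([116.6427,  60.8116]), 121.1120548248291, [np.int64(0), np.int64(30)], array([0.0337, 0.0393]))
pos [ 0.4109 -0.0971  0.3009] j6 -1.68 tilt [-0.002  0.001] turn -0.668 shift after turn [123.6 -11.1 200.7]
```

That tray was knocked about 33 mm aside; using the new fit.

```bash
python3 -m creep '[[[0,0,0],[0,0,-0.167]],[[0,0,0],[0,0,-0.167]],[[0,0,0],[0,0,-0.167]],[[0,0,0],[0,0,-0.167]],[[40,-4,40],[0,0,0]],[[42,-4,50],[0,0,0]],[[42,-3,60],[0,0,0]],[[0,0,50],[0,0,0]],[[0,0,0],[0,0,0]],[[0,0,0],[0,0,0]]]' 85
python3 - <<'E'
from h import *
rel(.4839,-.197,.008,31.1)
E
```

```text
clock: 39.85
eef_pos: [0.4802, -0.1916, 0.1137]
tool_rot: [0.871, -0.492, 0.0, 0.0]
ft_force: [0.5, -0.3, 0.6]
grip_width: 0.0852
grasp_force: 0.0
pos [ 0.4802 -0.1916  0.1137] j6 -2.49 tilt [ 0.    -0.001] turn -0.0 shift after turn [  6.5  -0.4 105.7]
```

```bash
python3 -m creep '[[[6.5,-0.4,40],[0,0,0]],[[0,0,40],[0,0,0]],[[0,0,25],[0,0,0]],[[0,0,0],[0,0,0]],[[0,0,0],[0,0,0]]]' 85
python3 -m creep '[[[0,0,0],[0,0,0]],[[0,0,0],[0,0,0]],[[0,0,0],[0,0,0]],[[0,0,0],[0,0,0]],[[0,0,0],[0,0,0]]]' 50
python3 -m creep '[[[0,0,-10],[0,0,0]],[[0,0,-25],[0,0,0]],[[0,0,-40],[0,0,0]],[[0,0,-50],[0,0,0]],[[0,0,-30],[0,0,0]],[[0,0,0],[0,0,0]],[[0,0,0],[0,0,0]]]'
python3 -c "
from h import *
rel(.4413,.150,.088,172.6)"
```

```text
clock: 40.48
eef_pos: [0.4848, -0.1981, 0.0097]
tool_rot: [0.87, -0.492, 0.002, 0.0]
ft_force: [0.8, 0.7, 0.9]
grip_width: 0.085
grasp_force: 0.0
clock: 41.1
eef_pos: [0.4842, -0.198, 0.0092]
tool_rot: [0.87, -0.492, 0.001, -0.0]
ft_force: [-0.4, 1.2, 6.4]
grip_width: 0.0589
grasp_force: 66.3
clock: 41.98
eef_pos: [0.4818, -0.1972, 0.161]
tool_rot: [0.87, -0.492, -0.002, 0.001]
ft_force: [-0.6, 0.5, -2.8]
grip_width: 0.0584
grasp_force: 65.2
pos [ 0.4818 -0.1972  0.161 ] j6 -2.5 tilt [-0.004  0.001] turn 0.67 shift after turn [-339.1   84.6   73.4]
```

```bash
python3 -m creep '[[[0,0,0],[0,0,0.168]],[[0,0,0],[0,0,0.168]],[[0,0,0],[0,0,0.167]],[[0,0,0],[0,0,0.167]],[[-20,5,0],[0,0,0]],[[-40,10,0],[0,0,0]],[[-48,12,0],[0,0,0]],[[-48,12,0],[0,0,0]],[[-48,12,0],[0,0,0]],[[-48,12,0],[0,0,0]],[[-48,12,0],[0,0,0]],[[-30,7.5,0],[0,0,0]]]'
python3 -m creep '[[[-8,2,0],[0,0,0]],[[0,0,10],[0,0,0]],[[0,0,0],[0,0,0]],[[0,0,0],[0,0,0]]]'
python3 -c "
from h import *
rel(.4413,.1490,.0902,172.6)"
```

```text
clock: 43.48
eef_pos: [0.4411, 0.1429, 0.1609]
tool_rot: [-0.662, 0.749, 0.001, -0.002]
ft_force: [0.7, 0.0, -2.3]
grip_width: 0.0585
grasp_force: 65.0
clock: 43.98
eef_pos: [0.4423, 0.1475, 0.1517]
tool_rot: [-0.659, 0.752, 0.001, -0.001]
ft_force: [-0.4, -0.0, -2.6]
grip_width: 0.0588
grasp_force: 65.0
pos [0.4423 0.1475 0.1517] j6 -1.12 tilt [-0.003 -0.   ] turn -0.001 shift after turn [-1.4  1.  61.5]
```

```bash
python3 -m creep '[[[-1.2,0.8,25],[0,0,0]],[[0,0,18],[0,0,0]],[[0,0,0],[0,0,0]],[[0,0,5],[0,0,0]],[[0,0,4],[0,0,0]],[[0,0,4],[0,0,0]],[[0,0,0],[0,0,0]]]'
python3 -m creep '[[[0,0,2],[0,0,0]],[[0,0,2],[0,0,0]],[[0,0,1],[0,0,0]],[[0,0,0],[0,0,0]],[[0,0,0],[0,0,0]]]'
python3 -c "
from h import *
rel(.4413,.1490,.0902,172.6)"
```

```text
clock: 44.85
eef_pos: [0.4415, 0.1498, 0.0959]
tool_rot: [-0.66, 0.751, 0.001, -0.001]
ft_force: [-0.4, -0.1, -1.7]
grip_width: 0.0585
grasp_force: 65.0
clock: 45.48
eef_pos: [0.4417, 0.1499, 0.0911]
tool_rot: [-0.66, 0.751, 0.001, -0.001]
ft_force: [0.1, 0.4, -2.1]
grip_width: 0.0589
grasp_force: 65.1
pos [0.4417 0.1499 0.0911] j6 -1.12 tilt [-0.002  0.   ] turn 0.0 shift after turn [0.9 0.3 1. ]
```

```bash
python3 -m creep '[[[0.4,0,1.5],[0,0,0]],[[0,0,0.7],[0,0,0]],[[0,0,0],[0,0,0]]]'
python3 -m creep '[[[0,0,0],[0,0,0]],[[0,0,0],[0,0,0]],[[0,0,-20],[0,0,0]],[[0,0,-40],[0,0,0]],[[0,0,-50],[0,0,0]],[[0,0,-50],[0,0,0]],[[40,0,-40],[0,0,0]],[[40,0,0],[0,0,0]],[[40,0,0],[0,0,0]],[[20,0,0],[0,0,0]],[[0,0,0],[0,0,0]],[[0,0,0],[0,0,0]]]' 85
python3 - <<'E'
from h import *
np.set_printoptions(precision=4,suppress=True)
p=shot("wrist"); cv2.imwrite("pics/w7.png",p["image"]); pile(p,.114)
rel(.4343,-.3975,.25,172.7)
E
```

```text
clock: 45.85
eef_pos: [0.442, 0.1497, 0.0902]
tool_rot: [-0.66, 0.751, 0.0, 0.0]
ft_force: [-3.7, -0.9, 6.6]
grip_width: 0.0585
grasp_force: 66.1
clock: 47.35
eef_pos: [0.4241, 0.0109, 0.2888]
tool_rot: [-0.66, 0.751, 0.001, -0.001]
ft_force: [0.2, -0.3, 0.1]
grip_width: 0.0844
grasp_force: 0.0
pile (array([0.4417, 0.1496]), array([116.8011,  59.0321]), 82.42013549804688) median z 0.10662255054386505 slope [-0.0009  0.0013]
pos [0.4241 0.0112 0.2888] j6 -1.42 tilt [-0.002  0.   ] turn -0.001 shift after turn [404.1 -62.1  38.7]
```

View pics/w7.png

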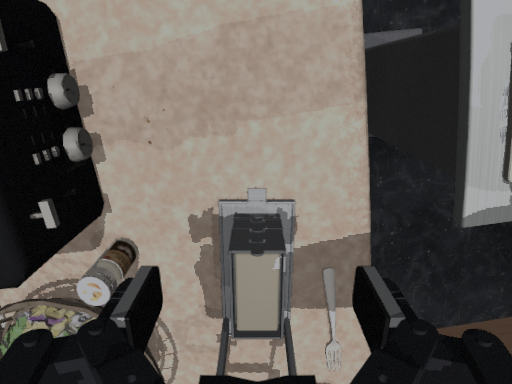

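Three trays form one flat pile at (257,285). Now for the plate.

```bash
python3 -m creep '[[[30,-6,0],[0,0,0]],[[50,-8,0],[0,0,0]],[[50,-8,0],[0,0,0]],[[50,-8,0],[0,0,0]],[[50,-8,0],[0,0,0]],[[50,-8,0],[0,0,0]],[[30,-4,0],[0,0,0]],[[0,0,0],[0,0,0]],[[0,0,0],[0,0,0]]]' 45
python3 - <<'E'
from h import *
np.set_printoptions(precision=4,suppress=True)
p=shot("wrist"); P=cloud(p);z=P[...,2]
m=(z>.030)&(z<.048)&(P[...,1]<-.34)&(P[...,1]>-.46)&(P[...,0]>.38)&(P[...,0]<.49)
c=pca_rect(P[m][:,:2]); print("block",c,np.nanmedian(z[m]))
m=(z>.006)&(z<.048)&(P[...,1]<-.32)&(P[...,1]>-.48)&(P[...,0]>.38)&(P[...,0]<.49); m=cv2.morphologyEx(m.astype(np.uint8),cv2.MORPH_OPEN,np.ones((5,5)))>0
print("plate",pca_rect(P[m][:,:2])); rel(*c[0],.0142,c[2]+90)
E
```

```text
clock: 48.52
eef_pos: [0.434, -0.3022, 0.2886]
tool_rot: [-0.66, 0.751, 0.001, -0.001]
ft_force: [0.2, 1.4, 0.1]
grip_width: 0.0451
grasp_force: 0.0
block (array([ 0.4335, -0.399 ]), array([62.6933, 26.1484]), 82.67483520507812) 0.03855416091703945
plate (array([ 0.4339, -0.3998]), array([115.9886,  59.6573]), 82.8028335571289)
pos [ 0.434  -0.302   0.2888] j6 -2.05 tilt [-0.002  0.001] turn 0.001 shift after turn [ 96.4 -12.5 274.5]
```

```bash
python3 -m creep '[[[48,-6,30],[0,0,0]],[[48,-6.5,50],[0,0,0]],[[0,0,60],[0,0,0]],[[0,0,50],[0,0,0]],[[0,0,0],[0,0,0]],[[0,0,0],[0,0,0]]]' 45
python3 -c "
from h import *
rel(.4337,-.3995,.0142,172.7)"
```

```text
clock: 49.32
eef_pos: [0.4349, -0.3952, 0.1063]
tool_rot: [-0.661, 0.751, -0.001, -0.0]
ft_force: [-0.4, 0.7, 0.9]
grip_width: 0.0451
grasp_force: 0.0
pos [ 0.4349 -0.3952  0.1063] j6 -2.18 tilt [ 0.001 -0.002] turn -0.0 shift after turn [ 4.2  0.7 92.1]
```

```bash
python3 -m creep '[[[3,0.5,40],[0,0,0]],[[0,0,35],[0,0,0]],[[0,0,15],[0,0,0]],[[0,0,0],[0,0,0]],[[0,0,0],[0,0,0]]]' 45
python3 -m creep '[[[0,0,0],[0,0,0]],[[0,0,0],[0,0,0]],[[0,0,0],[0,0,0]],[[0,0,0],[0,0,0]]]' 0
python3 -c "
from h import *
rel(.4337,-.3995,.0142,172.7)"
python3 -m creep '[[[0,0,-10],[0,0,0]],[[0,0,-25],[0,0,0]],[[0,0,-40],[0,0,0]],[[0,0,-50],[0,0,0]],[[0,0,-40],[0,0,0]],[[0,0,-10],[0,0,0]],[[0,0,0],[0,0,0]],[[0,0,0],[0,0,0]]]' 0
python3 -c "
from h import *
rel(.4417,.1500,.13,172.7)"
```

```text
clock: 49.95
eef_pos: [0.4338, -0.3992, 0.0163]
tool_rot: [-0.66, 0.751, -0.001, -0.0]
ft_force: [0.0, -0.2, -0.3]
grip_width: 0.0451
grasp_force: 0.0
clock: 50.45
eef_pos: [0.4336, -0.3992, 0.016]
tool_rot: [-0.66, 0.751, -0.001, -0.0]
ft_force: [0.0, -0.8, 6.0]
grip_width: 0.0247
grasp_force: 61.1
pos [ 0.4336 -0.3992  0.016 ] j6 -2.19 tilt [ 0.001 -0.003] turn -0.002 shift after turn [ 0.3 -0.2  1.8]
clock: 51.45
eef_pos: [0.4315, -0.397, 0.1864]
tool_rot: [-0.66, 0.751, 0.003, -0.001]
ft_force: [-0.7, -0.4, -3.5]
grip_width: 0.025
grasp_force: 60.0
pos [ 0.4315 -0.397   0.1864] j6 -2.18 tilt [-0.005  0.003] turn -0.002 shift after turn [-543.7   59.    58.2]
```

```bash
python3 -m creep '[[[-20,3,0],[0,0,0]],[[-40,4,0],[0,0,0]],[[-48,5,0],[0,0,0]],[[-48,5,0],[0,0,0]],[[-48,5,0],[0,0,0]],[[-48,5,0],[0,0,0]],[[-48,5,0],[0,0,0]],[[-48,5,0],[0,0,0]],[[-48,5,0],[0,0,0]],[[-48,5,0],[0,0,0]],[[-48,5,0],[0,0,0]],[[-30,3,0],[0,0,0]]]' 0
python3 -m creep '[[[-18,2,0],[0,0,0]],[[0,0,10],[0,0,0]],[[0,0,0],[0,0,0]],[[0,0,0],[0,0,0]]]' 0
python3 -c "
from h import *
rel(.4417,.1500,.125,172.6)"
```

```text
clock: 52.95
eef_pos: [0.4439, 0.1285, 0.1871]
tool_rot: [-0.661, 0.751, 0.001, -0.002]
ft_force: [0.4, 0.1, -2.2]
grip_width: 0.0248
grasp_force: 60.0
clock: 53.45
eef_pos: [0.4453, 0.1437, 0.1787]
tool_rot: [-0.659, 0.752, 0.001, -0.001]
ft_force: [1.2, -0.1, -3.1]
grip_width: 0.0249
grasp_force: 59.9
pos [0.4453 0.1437 0.1787] j6 -1.13 tilt [-0.003 -0.001] turn -0.002 shift after turn [-5.8  4.3 53.7]
```

```bash
python3 -m creep '[[[-5,3.8,20],[0,0,0]],[[0,0,15],[0,0,0]],[[0,0,5],[0,0,0]],[[0,0,0],[0,0,0]],[[0,0,0],[0,0,0]]]' 0
python3 -c "
from h import *
rel(.4417,.1500,.125,172.6)"
```

```text
clock: 54.08
eef_pos: [0.443, 0.1502, 0.1398]
tool_rot: [-0.66, 0.751, 0.0, 0.0]
ft_force: [-0.3, -0.5, -2.5]
grip_width: 0.0248
grasp_force: 60.0
pos [0.443  0.1502 0.1398] j6 -1.11 tilt [-0.     0.001] turn -0.0 shift after turn [ 0.4  1.3 14.8]
```

```bash
python3 -m creep '[[[0.3,0.8,4],[0,0,0]],[[0,0,3],[0,0,0]],[[0,0,3],[0,0,0]],[[0,0,2],[0,0,0]],[[0,0,0],[0,0,0]],[[0,0,2],[0,0,0]],[[0,0,1],[0,0,0]],[[0,0,0],[0,0,0]],[[0,0,0],[0,0,0]]]' 0
python3 -c "
from h import *
rel(.4417,.1500,.125,172.6)"
```

```text
clock: 55.2
eef_pos: [0.4418, 0.1502, 0.1249]
tool_rot: [-0.66, 0.751, 0.0, -0.0]
ft_force: [-2.9, -0.7, 5.6]
grip_width: 0.0247
grasp_force: 60.9
pos [0.4418 0.1502 0.1249] j6 -1.11 tilt [-0.001  0.   ] turn 0.0 shift after turn [ 0.2  0.1 -0.1]
```

```bash
python3 -m creep '[[[0,0,0],[0,0,0]],[[0,0,0],[0,0,0]],[[0,0,-20],[0,0,0]],[[0,0,-40],[0,0,0]],[[0,0,-50],[0,0,0]],[[40,0,-50],[0,0,0]],[[40,0,-40],[0,0,0]],[[20,0,0],[0,0,0]],[[0,0,0],[0,0,0]],[[0,0,0],[0,0,0]]]' 45
python3 - <<'E'
from h import *
np.set_printoptions(precision=4,suppress=True)
p=shot("wrist"); cv2.imwrite("pics/w8.png",p["image"]); pile(p,.121)
P=cloud(p);z=P[...,2]
m=(abs(z-.148)<.008)&(P[...,1]<.2)&(P[...,1]>.09)&(P[...,0]>.4)&(P[...,0]<.48); print("block",pca_rect(P[m][:,:2]),np.nanmedian(z[m]))
p=shot("side"); P=cloud(p)
for q in("lever_grip","roller"):
    for r in vision.place_of(p,q)[:3]: print(q,round(r["score"],2),np.round(r["position"]),depth(p,r["position"]))
E
```

```text
clock: 56.45
eef_pos: [0.429, 0.0521, 0.3222]
tool_rot: [-0.66, 0.751, 0.001, -0.001]
ft_force: [0.2, 0.5, 0.0]
grip_width: 0.0449
grasp_force: 0.0
pile (array([0.4407, 0.1494]), array([116.3983,  60.2113]), 82.52322387695312) median z 0.11992148855290347 slope [-0.0003  0.0043]
block (array([0.4403, 0.1489]), array([63.3751, 25.8253]), 81.9842758178711) 0.14772708309273125
roller 0.38 [224. 110.] [0.4659 0.2891 0.2535]
```

View pics/w8.png

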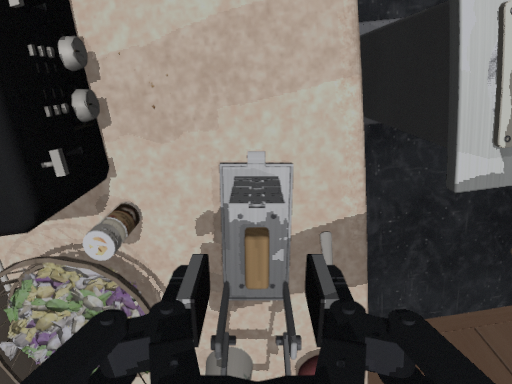

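The plate sits home at (257,258), block top at 0.148 m as expected. Now turning for the lever bar, expected at about (0.468, 0.354, 0.300).

```bash
python3 -m creep '[[[0,0,-20],[0,0,0.1745]],[[0,0,-20],[0,0,0.1745]],[[0,0,0],[0,0,0.1745]],[[0,0,0],[0,0,0.1745]],[[0,0,0],[0,0,0.1745]],[[0,0,0],[0,0,0.1745]],[[0,0,0],[0,0,0.1745]],[[0,0,0],[0,0,0.1745]],[[0,0,0],[0,0,0.1745]],[[0,20,0],[0,0,0]],[[0,40,0],[0,0,0]],[[0,45,0],[0,0,0]]]' 45
python3 -m creep '[[[0,45,0],[0,0,0]],[[0,40,0],[0,0,0]],[[0,0,0],[0,0,0]],[[0,0,0],[0,0,0]]]' 45
python3 - <<'E'
from h import *
np.set_printoptions(precision=4,suppress=True)
rel(.4679,.3543,.281,82.7)
p=shot("wrist"); cv2.imwrite("pics/w9.png",p["image"])
P=cloud(p);z=P[...,2];hsv=cv2.cvtColor(p['image'],cv2.COLOR_BGR2HSV)
o=(hsv[...,1]>120)&(hsv[...,0]<25)&(z>.25)&(P[...,1]>.25)&(z<.33); print(o.sum())
if o.sum()>50: print(pca_rect(P[o][:,:2]),np.nanmedian(P[o],0),np.nanpercentile(P[o][:,2],95))
for r in vision.place_of(p,'lever_grip')[:3]: print(r,depth(p,r['position']))
E
```

```text
clock: 58.15
eef_pos: [0.4427, 0.1572, 0.3626]
tool_rot: [0.065, 0.998, -0.0, -0.001]
ft_force: [0.2, -1.1, 0.3]
grip_width: 0.0449
grasp_force: 0.0
clock: 58.65
eef_pos: [0.4533, 0.2403, 0.3624]
tool_rot: [0.064, 0.998, -0.001, -0.001]
ft_force: [-0.2, -0.7, -0.5]
grip_width: 0.0447
grasp_force: 0.0
pos [0.4533 0.2403 0.3624] j6 0.61 tilt [-0.003 -0.001] turn -0.0 shift after turn [ -0.3 115.1  81.2]
2283
(array([0.4686, 0.3526]), array([65.5092, 16.3916]), 169.94380950927734) [0.4659 0.3513 0.3063] 0.3081497261036516
{'position': [431.5, 219.1], 'score': 0.85} [0.4655 0.3503 0.3061]
{'position': [399.3, 65.7], 'score': 0.46} [0.3721 0.4277 0.0589]
{'position': [328.3, 194.0], 'score': 0.38} [0.4579 0.2937 0.2564]
```

View pics/w9.png

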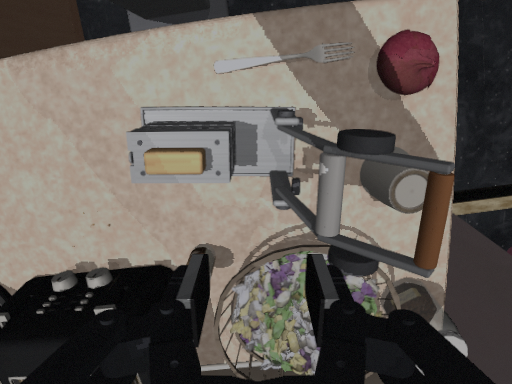

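The bar at (434,215) measures (0.467, 0.353, 0.300), as predicted.

```bash
python3 -m creep '[[[0,40,0],[0,0,0]],[[0,45,0],[0,0,0]],[[0,28,0],[0,0,0]],[[0,0,0],[0,0,0]],[[0,0,40],[0,0,0]],[[0,0,40],[0,0,0]],[[0,0,0],[0,0,0]],[[0,0,0],[0,0,0]]]' 40
python3 -m creep '[[[0,0,0],[0,0,0]],[[0,0,0],[0,0,0]],[[0,0,0],[0,0,0]],[[0,0,0],[0,0,0]]]' 0
```

```text
clock: 59.75
eef_pos: [0.4688, 0.3518, 0.2851]
tool_rot: [0.065, 0.998, 0.001, 0.0]
ft_force: [0.5, 0.3, 0.1]
grip_width: 0.0402
grasp_force: 0.0
clock: 60.25
eef_pos: [0.4693, 0.354, 0.2853]
tool_rot: [0.064, 0.998, 0.002, 0.001]
ft_force: [0.6, 3.8, 5.7]
grip_width: 0.0137
grasp_force: 58.6
```

```bash
python3 -m creep '[[[0,-19.3,-8.5],[0,0,0]],[[0,-20,-6],[0,0,0]],[[0,-20.7,-4],[0,0,0]],[[0,-21,-1.7],[0,0,0]],[[0,-21,0.6],[0,0,0]],[[0,-20.8,3],[0,0,0]],[[0,-20.4,5.3],[0,0,0]],[[0,-19.8,7.5],[0,0,0]],[[0,0,0],[0,0,0]]]' 0
python3 -c "
from h import *
rel(.4415-.128*.077+.0154+.0046,.27-.077*.992,.285,82.7)"
```

```text
clock: 61.38
eef_pos: [0.4471, 0.188, 0.2874]
tool_rot: [0.066, 0.998, -0.002, -0.0]
ft_force: [-1.3, -4.1, 5.2]
grip_width: 0.0138
grasp_force: 63.1
pos [0.4471 0.188  0.2874] j6 0.53 tilt [-0.    -0.004] turn -0.004 shift after turn [-3.8  6.2  2.4]
```

```bash
python3 -m creep '[[[0,-17.5,10],[0,0,0]],[[0,-17,12],[0,0,0]],[[0,-15.5,13.5],[0,0,0]],[[0,-14,15],[0,0,0]],[[0,-12.5,16.5],[0,0,0]],[[0,-7,12],[0,0,0]],[[0,0,0],[0,0,0]]]' 0
python3 -c "
from h import *
rel(.4415-.128*.049,.150-.049*.992,.2037,82.7)"
```

```text
clock: 62.25
eef_pos: [0.4361, 0.1066, 0.2067]
tool_rot: [0.065, 0.998, -0.001, -0.001]
ft_force: [1.5, -4.3, -1.6]
grip_width: 0.0138
grasp_force: 70.0
pos [0.4361 0.1066 0.2067] j6 0.37 tilt [-0.003 -0.003] turn -0.003 shift after turn [ 0.2 -5.3  3. ]
```

```bash
python3 -m creep '[[[0,-1.5,2.5],[0,0,0]],[[0,0,0],[0,0,0]],[[0,0,0],[0,0,0]]]' 0
python3 -m creep '[[[0,0,0],[0,0,0]],[[0,0,0],[0,0,0]],[[0,0,0],[0,0,0]],[[0,0,0],[0,0,0]],[[0,0,-20],[0,0,0]],[[0,0,-40],[0,0,0]],[[0,0,-40],[0,0,0]],[[0,-40,-10],[0,0,0]],[[0,-40,0],[0,0,0]],[[0,0,0],[0,0,0]],[[0,0,0],[0,0,0]]]' 50
python3 - <<'E'
from h import *
np.set_printoptions(precision=4,suppress=True)
p=shot("wrist"); cv2.imwrite("pics/w10.png",p["image"])
P=cloud(p);z=P[...,2];hsv=cv2.cvtColor(p['image'],cv2.COLOR_BGR2HSV)
o=(hsv[...,1]>120)&(hsv[...,0]<25)&(z>.18)&(z<.3)&(P[...,1]>.03)&(P[...,1]<.2); print(o.sum())
if o.sum()>50: print(pca_rect(P[o][:,:2]),np.nanmedian(P[o],0),np.nanpercentile(P[o][:,2],95))
m=(abs(z-.12)<.012)&(P[...,1]>.07)&(P[...,1]<.15)&(P[...,0]>.39)&(P[...,0]<.5); print("plate rim",pca_rect(P[m][:,:2]),np.nanmedian(z[m]))
E
```

```text
clock: 62.62
eef_pos: [0.4361, 0.1058, 0.2052]
tool_rot: [0.064, 0.998, -0.001, -0.001]
ft_force: [1.0, -5.1, 0.1]
grip_width: 0.0144
grasp_force: 70.1
clock: 64.0
eef_pos: [0.4259, 0.0273, 0.3151]
tool_rot: [0.065, 0.998, 0.0, -0.001]
ft_force: [-0.1, 0.1, 0.3]
grip_width: 0.0498
grasp_force: 0.0
1779
(array([0.4356, 0.1009]), array([65.687 , 15.7542]), 171.8592529296875) [0.4324 0.0995 0.2231] 0.22495235730766772
plate rim (array([0.4376, 0.1227]), array([62.4317, 60.0086]), 82.5128173828125) 0.11976829250397752
```

View pics/w10.png

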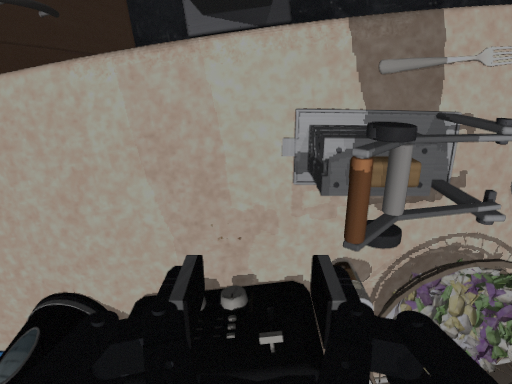

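The lever rests on the plate: bar at (358,200), centre at 0.217 m, matching 0.24 rad for three trays. The plate is level. Handing in.

```bash
python3 -c "
from workcell import workorder
print(workorder.job_done())"
```

```text
the job is handed in; nothing more can be done
None
```

I stacked all three trays on the bed with the plate on top and brought the lever down onto it, then handed the job in; the last depth readings had the plate level and the lever at its three-tray rest height, but `job_done()` returned no verdict.

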